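# Set the polishing corner for the final polish

### The arm

A 7-joint arm with a two-finger parallel gripper is mounted at the origin on the work surface. World frame = base frame: x ahead of the robot, y to its left, z up, the work surface at z = 0. Lengths are in m, angles in rad, forces in N, time in s.
With the tool pointing down it reaches from about 0.375 to 0.925 m from the base axis. Payload 3.1 kg.
Tool frame: the origin (TCP) lies where the fingers leave the gripper's body, on its centre line; the fingertips stand 73 mm ahead of it and the grasp point (between the pads) lies 54 mm ahead of it; z points along the fingers, y is the direction in which the jaws open and shut (so a half turn about z gives the same grasp; the last joint's range is limited). The gripper opens to 85 mm and grips with 20 to 120 N. Pads are 22 mm wide; open, the fingers measure 114 mm over their backs; the gripper's body (76 mm by 85 mm) begins 54 mm behind the grasp point. The pads swing forward as they close: fully open they stand 13 mm farther back than shut.
Start: joints at [-1.305, 0.383, 0.044, 1.598, -0.018, 1.161, -0.05], TCP at [0.231, 0.607, 0.304] pointing down, gripper open.
Joint ranges: [-2.61, 2.61], [-0.41, 2.15], [-1.48, 1.57], [0, 2.5], [-1.57, 4.71], [0.05, 1.97], [-2.85, 2.85]. Speed limits (rad/s): [2.79, 2.79, 3.14, 3.14, 3.14, 3.14, 3.14].

### API

Orientations are given as a unit quaternion [x, y, z, w].
In Python, from workcell import sensors, grab_frame, camera_info, job gives the robot as it stands.
- The arm moves only by the shell command python3 -m crank 'ROWS' [FORCE]. ROWS is JSON, one flat list of numbers, 7 for each row, row after row: the turn, a rotation vector about the tool's x, y, z in rad, then the shift along the tool's x, y, z in mm, then the finger opening in mm, from 0 to 85.4. A call has 1 to 10 rows; each row is the pose to reach, as a shift and turn from the pose commanded when the call began, along the tool's axes at that moment; what a row does not reach only later rows make up. A row lasts 1/10 s, in which the tool goes at most 50 mm and 8.59 degrees, less where a joint would pass 70% of its speed; a pose out of reach is approached as far as the arm can. A call with a gripper value outside its range is refused whole. The fingers move at their own pace and stop on an object; FORCE is the grip in N (left out, the last holds). Time passes only in rows, so rows that repeat a pose let the fingers close. It gives the time, the measured TCP pose, the force and the opening at its end, in the units of the state.
- sensors.state(): the state, without advancing time (a new reading comes with each control period).
- grab_frame(name): name is "scene" or "top"; returns the picture (400x640x3 uint8, blue, green, red); there is no depth.
- camera_info(name): a dict with "mtx" (3x3 intrinsics, pixels), "dist" ([k1, k2, p1, p2, k3] as OpenCV has them; the pictures are not rectified), "cam_to_world" (4x4, takes a point from camera to world coordinates). Camera axes: x right, y up, looking along -z (the intrinsics and any distortion apply to the point x, -y, -z); pixel columns grow to the right and rows downward; lengths in m; the calibration is good to about 2 mm. A picture is of the moment at which its call begins. camera_info takes no time and is no camera call.
- job.finish_job(): hands the job in, once; it reports no verdict.
The state is a dict: "time": time; "qpos": joint angles; "joint_velocities": joint speeds; "effort": joint torques, N m; "eef_pos": TCP position; "tcp_rot": TCP orientation; "wrist_force": force on the tool from outside, world axes, zero at the start; "moment": the same for the moment, N m; "grip_width": finger opening in m.
Only numpy, scipy, OpenCV 4.12 (cv2) and the standard library are available. Lean on these libraries where they do the work, as an engineer would, in place of code of your own. Each camera call takes 0.05 s, during which the arm holds its last target. There are 200 camera calls.

### The job

Set the bench for the final polish: the pale steel slider insert belongs upright, centred and lengthwise on the magnetic block, the tin with the cerium puck in the round saucer, and the stone holder flat in the long tray. Each of them now sits in another's place; the rubber mat is free, so you can park something there meanwhile. Keep the tin upright, set things down rather than dropping them, and leave the two brass nuts where they lie.

Things in the scene. Friction and masses are not known exactly. Their poses are not given: they have to be found in the camera images.
- insert: Slider insert of pale steel, a stepped block 66 mm long (x) x 26 mm wide (y) x 30 mm high; the upper step (from 16 to 30 mm height) covers x = -28 to +12 mm, the low toe with a dark bore lies at +x. 0.24 to 0.45 kg. Origin: centre of the underside, z up. Starts lying upright in the saucer.
- tin: Open round tin, 54 mm outside diameter, 26 mm high, with the pinkish round cerium puck fixed inside 6 mm below its rim. About 0.13 kg. Origin: centre of the underside, z up. Starts in the long tray.
- holder: Black nylon stone holder, lying: handle 100 mm long x 16 mm wide x 22 mm high with a small brass screw on top, and a 7 mm thick stone stick out of its +x end; 130 mm long overall along x (-65 to +65 mm, the handle being -65 to +35 mm). About 0.07 kg. Origin: middle of the overall length, at the underside, z up. Starts lying on the magnetic block.
- block: Magnetic holding block (switched off, no pull), grey with a flat steel top crossed by thin brass lines: 110 mm long (x) x 75 mm wide (y) x 38 mm high, fixed to the bench. Origin: centre of the underside; the top is 38 mm above it. Place of the insert.
- saucer: Round saucer of dark steel, fixed: outside diameter 90 mm, flat floor of 84 mm diameter 3 mm above the origin, rim 7 mm above the origin. Origin: centre of the underside. Place of the tin.
- tray: Long shallow green tray, fixed: outside 164 mm (x) x 66 mm (y), inside 160 x 62 mm, walls 2 mm thick, floor 3 mm above the origin, rim 7 mm above the origin. Origin: centre of the underside. Place of the stone holder.
- mat: Ribbed black rubber mat, fixed, 150 mm (x) x 100 mm (y), 3 mm thick. Origin: centre of the underside. Empty at the start: a free spot for parking.
- nut_large: Large hexagonal brass collet nut, 32 mm across flats, 24 mm high, standing on the bench. Origin: centre of the underside. Leave alone.
- nut_small: Small hexagonal brass collet nut, 22 mm across flats, 17 mm high, standing on the bench. Origin: centre of the underside. Leave alone.
Mind the look-alikes: they are no part of the job. Leave any green or red look-alike of the saucer alone. There is more than one size of the insert; the job needs the larger.

How it is judged:
By the outcome, as a careful person would: the job done as asked, in the order asked, and still so for the second after the job is handed in, with the robot touching nothing.
It also fails if it takes over 93 s, if anything falls off the work surface, if the arm or the gripper's body presses on something with over 40 N, if the wrist force passes 120 N, or if a joint passes its speed limit or range.

## Working session

There is one attempt and no reset: what is moved stays moved. The work goes in short steps, Python scripts to look and compute and a shell command to move; the robot and the scene stay as the last step left them, time stands still between calls to the robot, and variables do not carry over. Pictures are saved under pics/ and viewed, about 12 in all and at most 16, crops included, and the job is handed in when it is done.

```bash
mkdir -p pics; ls
python3 - <<'E'
from workcell import sensors, grab_frame, camera_info
import cv2,json
for n in("scene","top"):
    cv2.imwrite(f"pics/{n}0.png",grab_frame(n)); c=camera_info(n); print(n,c)
print(sensors.state())
E
```

```text
pics
scene {'mtx': array([[431.42629512,   0.        , 320.15636475],
       [  0.        , 431.42629512, 198.55226982],
       [  0.        ,   0.        ,   1.        ]]), 'dist': array([-0.00771094,  0.        ,  0.        ,  0.        ,  0.        ]), 'cam_to_world': array([[-0.85505838, -0.42529974,  0.29664   ,  0.81515898],
       [ 0.51834967, -0.6859143 ,  0.51072027,  0.40009352],
       [-0.01373958,  0.5904589 ,  0.80695075,  0.77044357],
       [ 0.        ,  0.        ,  0.        ,  1.        ]])}
top {'mtx': array([[508.30092865,   0.        , 315.50442562],
       [  0.        , 508.30092865, 194.82919171],
       [  0.        ,   0.        ,   1.        ]]), 'dist': array([-0.09086675,  0.        ,  0.        ,  0.        ,  0.        ]), 'cam_to_world': array([[ 0.01095485,  0.99153872, -0.12934819,  0.3974689 ],
       [-0.99993409,  0.01130737,  0.00199126, -0.07413399],
       [ 0.003437  ,  0.12931785,  0.99159724,  1.24804756],
       [ 0.        ,  0.        ,  0.        ,  1.        ]])}
{'time': 0.1, 'qpos': array([-1.30482036,  0.38376892,  0.04379792,  1.59938815, -0.01788158,
        1.16119172, -0.04990592]), 'joint_velocities': array([-0.00028861, -0.00051587, -0.00050625, -0.00388207, -0.00023007,
        0.00012662,  0.00025447]), 'effort': array([ 2.97685998e-03, -4.34727609e+01,  1.02943908e+00, -2.50454146e+01,
        1.08653773e-02,  5.50194934e-03, -1.54559774e-05]), 'eef_pos': array([0.23101035, 0.60685136, 0.30261517]), 'tcp_rot': array([ 1.80828736e-01,  9.83513889e-01, -1.17251850e-03, -1.51119431e-04]), 'wrist_force': array([ 0.55067495, -0.55974704,  0.11215952]), 'moment': array([-0.01462529, -0.01782656,  0.05373477]), 'grip_width': 0.08558002633979211}
```

View pics/scene0.png

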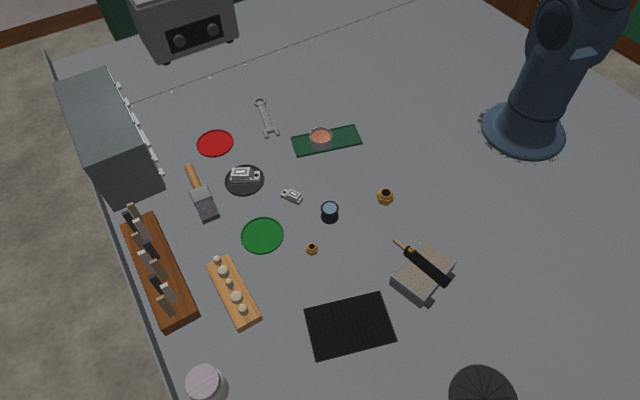

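View pics/top0.png

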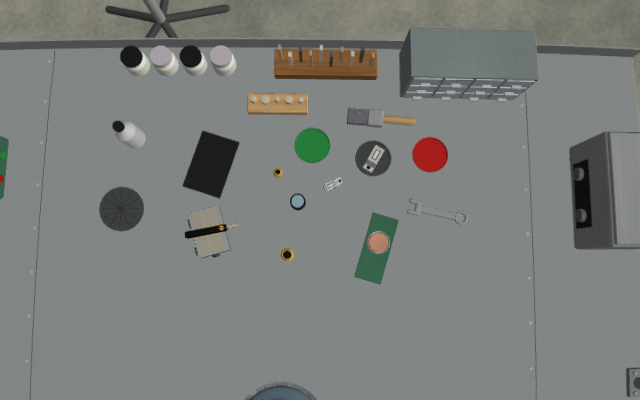

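The two views show these things (top view pixels):
- **Insert candidates:** a large one in the dark saucer at (374,158) and a small one at (333,184). The larger one in the dark saucer fits the description.
- **Tin candidates:** the pink tin in the green tray at (378,243) and a blue-topped cup at (297,202). The pink one fits.
- **Saucer:** the dark one at (374,158). The green (312,145) and red (430,155) ones are look-alikes.
- **Holder:** on the block at (208,232).
- **Mat:** at (211,164).

Next I'll enlarge to confirm.

```bash
cat > h.py <<'E'
import numpy as np,cv2
from workcell import camera_info
from scipy.spatial.transform import Rotation as R
F=np.diag([1.,-1,-1])
def cam(n):
    c=camera_info(n); M=np.array(c["cam_to_world"]); return np.array(c["mtx"]),np.array(c["dist"]),M[:3,:3]@F,M[:3,3]
def proj(n,P):
    K,d,Rw,t=cam(n); P=np.atleast_2d(np.array(P,float))
    return cv2.projectPoints(P,cv2.Rodrigues(Rw.T)[0],-Rw.T@t,K,d)[0][:,0]
def unproj(n,uv,z):
    K,d,Rw,t=cam(n); u=cv2.undistortPoints(np.array(uv,float).reshape(-1,1,2),K,d)[:,0]
    r=np.c_[u,np.ones(len(u))]@Rw.T; return t+r*((z-t[2])/r[:,2])[:,None]
def crop(n,img,x0,y0,w,h,s,name):
    c=cv2.resize(img[y0:y0+h,x0:x0+w],None,fx=s,fy=s,interpolation=cv2.INTER_CUBIC)
    cv2.imwrite(f"pics/{name}.png",c)
E
python3 - <<'E'
from h import *
a=cv2.imread("pics/top0.png"); b=cv2.imread("pics/scene0.png")
# rows: composite of crops 4x: saucer, tray, block, mat
def c(i,x,y,w,h,s): return cv2.resize(i[y:y+h,x:x+w],None,fx=s,fy=s,interpolation=cv2.INTER_CUBIC)
A=np.hstack([c(a,325,135,80,60,5),c(a,338,205,80,85,5)[:300]]) 
cv2.imwrite("pics/c1.png",np.vstack([np.hstack([c(a,325,135,80,60,5),c(a,180,203,80,60,5)]),np.hstack([c(b,215,145,100,75,4),c(b,385,228,80,75,5)[:300]])]))
E
```

```text
(no output)
```

View pics/c1.png

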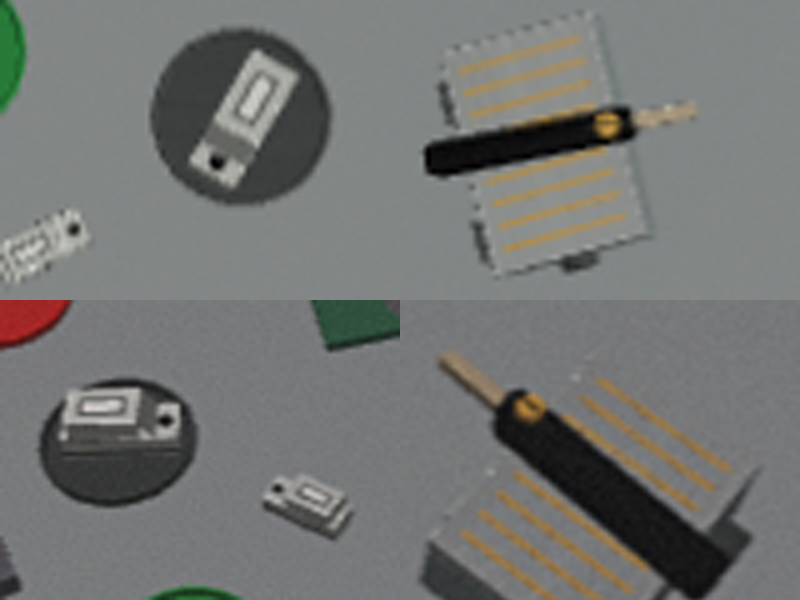

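The crop confirms the larger insert upright in the dark saucer, with step end near top px (381,147) and toe with dark bore near (368,170). The small look-alike is at the lower left. The holder lies across the block, with its stone to the right. Now I'll work out the poses.

```bash
cat > fit.py <<'E'
from h import *
from scipy.optimize import least_squares
a=cv2.imread("pics/top0.png"); b=cv2.imread("pics/scene0.png")
T=lambda x0,y0,s,*p:[(x0+u/s-.4,y0+v/s-.4) for u,v in p]
def mask(img,f,seed):
    m=f(cv2.cvtColor(img,cv2.COLOR_BGR2HSV).astype(int)).astype(np.uint8)
    m=cv2.morphologyEx(m,cv2.MORPH_CLOSE,np.ones((3,3)))
    n,l=cv2.connectedComponents(m); k=l[seed[1],seed[0]]
    c=max(cv2.findContours((l==k).astype(np.uint8),0,1)[0],key=cv2.contourArea)[:,0]
    return c
def rect(name,n,img,f,seed,z):
    P=unproj(n,mask(img,f,seed),z)[:,:2]*1000
    c,s,an=cv2.minAreaRect(P.astype(np.float32))
    if s[0]<s[1]: s=s[::-1];an-=90
    print(name,n,"c",np.round(c,1),"size",np.round(s,1),"yaw",round(an%180,1))
green=lambda h:(h[...,0]>65)&(h[...,0]<90)&(h[...,1]>90)
dark=lambda h:(h[...,2]<45)
sauc=lambda h:(h[...,2]<85)
pink=lambda h:((h[...,0]<15)|(h[...,0]>172))&(h[...,1]>60)
for nm,(x,y) in dict(tray=(363,262),mat=(211,164),sauc=(362,152),holder=(200,234),puck=(378,243)).items(): print(nm,cv2.cvtColor(a,cv2.COLOR_BGR2HSV)[y,x])
for nm,(x,y) in dict(tray=(345,140),mat=(350,325),sauc=(245,190),holder=(430,268),puck=(321,135)).items(): print(nm,cv2.cvtColor(b,cv2.COLOR_BGR2HSV)[y,x])
for args in [("tray","top",a,green,(363,262),.006),("tray","scene",b,green,(345,140),.006),
 ("mat","top",a,dark,(211,164),.003),("mat","scene",b,dark,(350,325),.003),
 ("sauc","top",a,sauc,(362,152),.006),("sauc","scene",b,sauc,(245,190),.006),
 ("holder","top",a,dark,(200,234),.060),("holder","scene",b,dark,(430,268),.060),
 ("puck","top",a,pink,(378,243),.023),("puck","scene",b,pink,(321,135),.023)]:
    try: rect(*args)
    except Exception as e: print(args[0],args[1],"fail",e)
P=lambda n,uv,z:np.round(unproj(n,uv,z)[:,:2]*1000,1)
B=P("top",T(180,203,5,(45,50),(198,12),(250,235),(97,272)),.038);print("block",B.tolist(),B.mean(0),np.linalg.norm(np.diff(B,axis=0),axis=1), np.degrees(np.arctan2(*(B[0]+B[1]-B[2]-B[3])[::-1])))
I=P("top",T(325,135,5,(262,48),(300,72)),.030);J=P("top",T(325,135,5,(190,168),(236,190)),.016)
I,J=I.mean(0),J.mean(0);d=J-I;print("insert ends",I,J,"len",np.linalg.norm(d),"yaw",np.degrees(np.arctan2(d[1],d[0])))
# scene: step end / toe end approximate checks
print("scene toe/step top", P("scene",T(215,145,4,(180,105)),.016),P("scene",T(215,145,4,(60,105)),.030))
print("screw/stone tip top",P("top",T(180,203,5,(207,125)),.060),P("top",T(180,203,5,(295,108)),.052), "handle ends",P("top",T(180,203,5,(25,160),(233,120)),.060))
print("screw scene",P("scene",T(385,228,5,(130,108)),.060))
E
python3 fit.py
```

```text
tray [ 73 118  97]
mat [45 18 29]
sauc [80 12 63]
holder [80 51 15]
puck [ 11 105 179]
tray [73 99 80]
mat [128  35  29]
sauc [120   5  56]
holder [45 20 25]
puck [ 10 113 160]
tray top c [ 430.8 -225.2] size [161.   63.7] yaw 163.9
tray scene c [ 431.  -227.1] size [161.4  65.7] yaw 163.7
mat top c [635.3 186.6] size [147.5  97.2] yaw 162.6
mat scene c [635.8 184.1] size [147.5  98.7] yaw 162.7
sauc top c [ 654.2 -218.3] size [87.1 86.7] yaw 162.0
sauc scene c [ 654.5 -219.8] size [91.9 86.7] yaw 63.3
holder top c [462.6 187.1] size [85.5 15.2] yaw 101.3
holder scene c [469.7 182.3] size [97.8 23.4] yaw 103.0
puck top c [ 444.5 -227.2] size [46.  43.3] yaw 90.5
puck scene c [ 443.1 -232. ] size [45.8 40. ] yaw 148.0
block [[508.8, 227.7], [528.1, 154.4], [421.8, 126.0], [403.2, 198.6]] [465.475 176.675] [ 75.79828494 110.02840542  74.94477967] 15.181879750200807
insert ends [ 677.5 -235.5] [ 620.35 -203.25] len 65.62152847960796 yaw 150.5637689101394
scene toe/step top [[ 614.6 -217.1]] [[ 675.6 -241.3]]
screw/stone tip top [[472.5 144.2]] [[481.5 104.2]] handle ends [[454.8 229.6]
 [475.  132. ]]
screw scene [[470.9 140.3]]
```

```bash
cat > go.py <<'E'
# usage: go.py x y tipz jawyaw  (mm, deg) -> needed turn / shift in tool axes from the measured pose
import sys; from h import *; from workcell import sensors
s=sensors.state(); p=np.array(s["eef_pos"])*1000; Rc=R.from_quat(s["tcp_rot"])
for a in sys.argv[1:]:
    x,y,tz,j=map(float,a.split(","))
    best=None
    for k in(0,180):
        t=np.radians(j+k); yy=np.array([np.cos(t),np.sin(t),0]); z=np.array([0,0,-1.]); Rt=R.from_matrix(np.c_[np.cross(yy,z),yy,z])
        rv=(Rc.inv()*Rt).as_rotvec()
        if best is None or np.linalg.norm(rv)<np.linalg.norm(best): alt=best;best=rv
        else: alt=rv
    d=Rc.inv().apply(np.array([x,y,tz+73])-p)
    print(a,"turn",np.round(best,3),"alt",np.round(alt,3),"shift",np.round(d,1),"rows>=",round(max(np.linalg.norm(d)/50,np.degrees(np.linalg.norm(best))/8.59),1))
yj=Rc.apply([0,1,0])
print("t",s["time"],"tip",np.round(p-[0,0,73],1),"jawyaw",round(np.degrees(np.arctan2(yj[1],yj[0])),1),"q7",s["qpos"][6],"q",np.round(s["qpos"],2),"F",np.round(s["wrist_force"],1),"w",s["grip_width"])
E
python3 go.py 465.5,176.9,120,11.7 465.5,176.9,41,11.7
```

```text
465.5,176.9,120,11.7 turn [-2.000e-03  1.000e-03  1.003e+00] alt [-2.000e-03 -2.000e-03 -2.139e+00] shift [-372.1 -318.2  110.4] rows>= 10.0
465.5,176.9,41,11.7 turn [-2.000e-03  1.000e-03  1.003e+00] alt [-2.000e-03 -2.000e-03 -2.139e+00] shift [-372.1 -318.   189.4] rows>= 10.5
t 0.1 tip [231.  606.9 229.6] jawyaw 69.2 q7 -0.04990591700524938 q [-1.3   0.38  0.04  1.6  -0.02  1.16 -0.05] F [ 0.6 -0.6  0.1] w 0.08558002633979211
```

```bash
python3 -m crank '[0,0,1.003,-372,-318,110,45, 0,0,1.003,-372,-318,110,45, 0,0,1.003,-372,-318,110,45, 0,0,1.003,-372,-318,110,45, 0,0,1.003,-372,-318,110,45, 0,0,1.003,-372,-318,110,45, 0,0,1.003,-372,-318,110,45, 0,0,1.003,-372,-318,110,45, 0,0,1.003,-372,-318,110,45, 0,0,1.003,-372,-318,110,45]' 30; python3 go.py 465.5,176.9,120,11.7 465.5,176.9,41,11.7
```

```text
time: 1.1
eef_pos: [0.4653, 0.1775, 0.1937]
tcp_rot: [0.631, 0.776, 0.0, -0.0]
wrist_force: [0.8, 0.2, -1.0]
grip_width: 0.0452
465.5,176.9,120,11.7 turn [-0. -0.  0.] alt [ 0.    -0.    -3.141] shift [-0.6  0.1  0.7] rows>= 0.0
465.5,176.9,41,11.7 turn [-0. -0.  0.] alt [ 0.    -0.    -3.141] shift [-0.6  0.1 79.7] rows>= 1.6
t 1.1 tip [465.3 177.5 120.7] jawyaw 11.7 q7 -0.12002409969586395 q [-0.83  0.25  0.43  2.07 -0.14  0.85 -0.12] F [ 0.8  0.2 -1. ] w 0.045221730149242946
```

```bash
python3 -m crank '[0,0,0,-0.5,0,40,45, 0,0,0,-0.5,0,70,45, 0,0,0,-0.5,0,78.5,45, 0,0,0,-0.5,0,78.5,45, 0,0,0,-0.5,0,78.5,10, 0,0,0,-0.5,0,78.5,5, 0,0,0,-0.5,0,78.5,5, 0,0,0,-0.5,0,78.5,5, 0,0,0,-0.5,0,78.5,5, 0,0,0,-0.5,0,78.5,5]' 30; python3 go.py 640,185,60,72.6
```

```text
time: 2.1
eef_pos: [0.4664, 0.1798, 0.1174]
tcp_rot: [0.631, 0.776, 0.002, 0.0]
wrist_force: [-0.4, -0.3, 6.2]
grip_width: 0.0154
640,185,60,72.6 turn [ 0.004  0.    -1.063] alt [ 0.    -0.004  2.079] shift [-30.1 171.1 -15.1] rows>= 7.1
t 2.1 tip [466.4 179.8  44.4] jawyaw 11.7 q7 -0.048568580315644434 q [-0.79  0.38  0.39  2.1  -0.23  0.69 -0.05] F [-0.4 -0.3  6.2] w 0.015403742652012498
```

```bash
python3 -m crank '[0,0,0,0,0,-4,5, 0,0,0,0,0,-4,5]'; python3 go.py 640,185,60,72.6;  python3 -m crank '[0,0,0,0,0,-20,5, 0,0,0,0,0,-60,5,0,0,0,0,0,-60,5]'; python3 go.py 640,185,60,72.6
python3 - <<'E'
from h import *; from workcell import grab_frame
a=grab_frame("top");b=grab_frame("scene")
c=lambda i,x,y,w,h,s:cv2.resize(i[y:y+h,x:x+w],None,fx=s,fy=s,interpolation=cv2.INTER_CUBIC)
cv2.imwrite("pics/c2.png",np.hstack([c(a,160,180,100,125,4),c(b,360,200,100,125,4)]))
E
```

```text
time: 2.3
eef_pos: [0.4652, 0.1788, 0.1202]
tcp_rot: [0.631, 0.775, 0.0, 0.0]
wrist_force: [0.7, 0.2, -0.7]
grip_width: 0.0153
640,185,60,72.6 turn [ 1.000e-03  0.000e+00 -1.063e+00] alt [ 0.000e+00 -1.000e-03  2.079e+00] shift [-29.4 172.4 -12.7] rows>= 7.1
t 2.3 tip [465.2 178.8  47.2] jawyaw 11.7 q7 -0.05263442530339531 q [-0.79  0.38  0.39  2.1  -0.22  0.7  -0.05] F [ 0.7  0.2 -0.7] w 0.015291043409380855
time: 2.6
eef_pos: [0.4682, 0.1798, 0.1839]
tcp_rot: [0.632, 0.775, 0.004, 0.002]
wrist_force: [0.7, 0.4, -0.7]
grip_width: 0.0154
640,185,60,72.6 turn [ 0.009  0.002 -1.064] alt [ 2.000e-03 -1.100e-02  2.078e+00] shift [-29.8 168.8  52.3] rows>= 7.1
t 2.6 tip [468.2 179.8 110.9] jawyaw 11.7 q7 -0.10886778050775586 q [-0.83  0.27  0.43  2.07 -0.15  0.82 -0.11] F [ 0.7  0.4 -0.7] w 0.015393910137915034
```

View pics/c2.png

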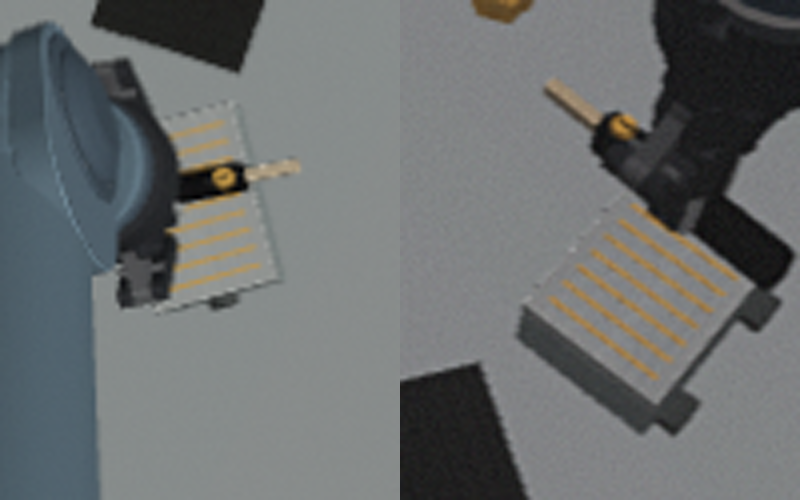

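Picture 4 shows the holder held level in the jaws above the clear block. Next I'll park it on the mat.

```bash
python3 go.py 624,189,70,72.6 | head -1; python3 -m crank '[0,0,0,0,0,0,5]'; python3 go.py 624,189,70,72.6
```

```text
624,189,70,72.6 turn [ 0.002  0.    -1.063] alt [ 0.000e+00 -2.000e-03  2.078e+00] shift [-22.3 157.2  37.7] rows>= 7.1
time: 2.8
eef_pos: [0.4641, 0.1785, 0.1787]
tcp_rot: [0.631, 0.775, -0.001, -0.0]
wrist_force: [0.6, 0.2, -1.8]
grip_width: 0.0154
624,189,70,72.6 turn [-2.000e-03 -1.000e-03 -1.063e+00] alt [-1.000e-03  3.000e-03  2.079e+00] shift [-22.1 158.8  35.4] rows>= 7.1
t 2.8 tip [464.1 178.5 105.7] jawyaw 11.7 q7 -0.10823947634618128 q [-0.83  0.27  0.43  2.08 -0.15  0.82 -0.11] F [ 0.6  0.2 -1.8] w 0.015397322490725307
```

```bash
python3 -m crank '[0,0,-1.063,-22,158,35,5, 0,0,-1.063,-22,158,35,5, 0,0,-1.063,-22,158,35,5, 0,0,-1.063,-22,158,35,5, 0,0,-1.063,-22,158,35,5, 0,0,-1.063,-22,158,35,5, 0,0,-1.063,-22,158,35,5, 0,0,-1.063,-22,158,35,5, 0,0,-1.063,-22,158,35,5, 0,0,-1.063,-22,158,35,5]'; python3 go.py 624,189,11,72.6
```

```text
time: 3.8
eef_pos: [0.6238, 0.1891, 0.1438]
tcp_rot: [0.152, 0.988, -0.0, -0.001]
wrist_force: [0.4, -0.2, -0.7]
grip_width: 0.015
624,189,11,72.6 turn [-0.001 -0.001 -0.002] alt [-2.000e-03  2.000e-03  3.139e+00] shift [-0.3  0.  59.8] rows>= 1.2
t 3.8 tip [623.8 189.1  70.8] jawyaw 72.5 q7 1.0025653819625937 q [-0.5   0.56  0.18  1.71 -0.13  0.88  1.  ] F [ 0.4 -0.2 -0.7] w 0.014960218912179437
```

```bash
python3 -m crank '[0,0,0,0,0,30,5, 0,0,0,0,0,50,5, 0,0,0,0,0,56,5, 0,0,0,0,0,58,5, 0,0,0,0,0,59,5, 0,0,0,0,0,60,5, 0,0,0,0,0,60.5,5, 0,0,0,0,0,60.5,5]'; python3 go.py 624,189,9.4,72.6
```

```text
time: 4.6
eef_pos: [0.6248, 0.1894, 0.085]
tcp_rot: [0.151, 0.988, 0.0, 0.001]
wrist_force: [-0.3, 0.4, 0.2]
grip_width: 0.0153
624,189,9.4,72.6 turn [ 0.001  0.001 -0.   ] alt [ 2.000e-03 -1.000e-03  3.141e+00] shift [ 0.6 -0.6  2.6] rows>= 0.1
t 4.6 tip [624.8 189.4  12. ] jawyaw 72.6 q7 1.016842018151037 q [-0.49  0.65  0.17  1.72 -0.14  0.78  1.02] F [-0.3  0.4  0.2] w 0.015344087373736966
```

```bash
python3 -m crank '[0,0,0,0,0,1,5, 0,0,0,0,0,1,5]';  python3 -m crank '[0,0,0,0,0,1.2,5, 0,0,0,0,0,1.2,5]'
```

```text
time: 4.8
eef_pos: [0.6243, 0.1893, 0.0833]
tcp_rot: [0.151, 0.988, 0.0, 0.0]
wrist_force: [-0.3, 0.3, 0.2]
grip_width: 0.0154
time: 5.0
eef_pos: [0.6245, 0.1893, 0.0825]
tcp_rot: [0.151, 0.988, 0.0, 0.0]
wrist_force: [-1.2, 0.0, 2.6]
grip_width: 0.015
```

```bash
python3 -m crank '[0,0,0,0,0,-0.5,20, 0,0,0,0,0,-0.5,30, 0,0,0,0,0,-0.5,45, 0,0,0,0,0,-0.5,45, 0,0,0,0,0,-20,45, 0,0,0,0,0,-70,45, 0,0,0,0,0,-100,45, 0,0,0,0,0,-100,45]'; python3 go.py 653,-221.5,100,60.6
```

```text
time: 5.8
eef_pos: [0.6283, 0.1903, 0.1884]
tcp_rot: [0.151, 0.988, 0.003, 0.005]
wrist_force: [1.2, 0.6, 1.1]
grip_width: 0.0448
653,-221.5,100,60.6 turn [0.008 0.009 0.209] alt [-0.013  0.012 -2.932] shift [-146.7 -385.6   14. ] rows>= 8.3
t 5.8 tip [628.3 190.3 115.4] jawyaw 72.6 q7 0.9973513498006438 q [-0.51  0.51  0.19  1.69 -0.12  0.94  1.  ] F [1.2 0.6 1.1] w 0.044835002731042996
```

```bash
python3 -m crank '[0,0,0.209,-147,-385,14,48, 0,0,0.209,-147,-385,14,48, 0,0,0.209,-147,-385,14,48, 0,0,0.209,-147,-385,14,48, 0,0,0.209,-147,-385,14,48, 0,0,0.209,-147,-385,14,48, 0,0,0.209,-147,-385,14,48, 0,0,0.209,-147,-385,14,48, 0,0,0.209,-147,-385,14,48, 0,0,0.209,-147,-385,14,48]'; python3 go.py 653.4,-222,45,60.6
python3 - <<'E'
from h import *; from workcell import grab_frame
a=grab_frame("top");b=grab_frame("scene")
c=lambda i,x,y,w,h,s:cv2.resize(i[y:y+h,x:x+w],None,fx=s,fy=s,interpolation=cv2.INTER_CUBIC)
cv2.imwrite("pics/c3.png",np.vstack([np.hstack([c(a,325,115,100,75,4),c(b,200,130,100,75,4)]),np.hstack([c(a,170,120,100,75,4),c(b,295,270,130,75*1.3.__int__()+22,400/130)[:300]])]))
E
```

```text
time: 6.8
eef_pos: [0.6476, -0.2274, 0.1672]
tcp_rot: [0.257, 0.966, -0.002, -0.001]
wrist_force: [-0.6, 0.1, 0.1]
grip_width: 0.0479
653.4,-222,45,60.6 turn [-0.003 -0.    -0.007] alt [-0.     0.005  3.134] shift [-2.4  7.7 49.1] rows>= 1.0
t 6.8 tip [ 647.6 -227.4   94.2] jawyaw 60.2 q7 1.4801091090484932 q [ 0.05  0.6   0.31  1.61 -0.21  0.96  1.48] F [-0.6  0.1  0.1] w 0.0478780251794926Traceback (most recent call last):
  File "<stdin>", line 4, in <module>
    return _nx.concatenate(arrs, 1, dtype=dtype, casting=casting)
           ~~~~~~~~~~~~~~~^^^^^^^^^^^^^^^^^^^^^^^^^^^^^^^^^^^^^^^
ValueError: all the input array dimensions except for the concatenation axis must match exactly, but along dimension 0, the array at index 0 has size 300 and the array at index 1 has size 298
```

Correct the offset first, then look.

```bash
cat > look.py <<'E'
# look.py name cam,x,y,w,h ... : up to 4 crops, each fitted to 400x300
import sys; from h import *; from workcell import grab_frame
f={n:grab_frame(n) for n in("top","scene")}; t=[]
for a in sys.argv[2:]:
    n,*v=a.split(","); x,y,w,h=map(int,v); t.append(cv2.resize(f[n][y:y+h,x:x+w],(400,300),interpolation=cv2.INTER_CUBIC))
cv2.imwrite(f"pics/{sys.argv[1]}.png",np.vstack([np.hstack(t[:2])]+([np.hstack(t[2:4])] if len(t)>2 else [])))
for n in f: cv2.imwrite(f"pics/full_{sys.argv[1]}_{n}.png",f[n])
E
python3 -m crank '[0,0,-0.007,-2.4,7.7,20,48, 0,0,-0.007,-2.4,7.7,40,48,0,0,-0.007,-2.4,7.7,40,48]'; python3 go.py 653.4,-222,12,60.6; python3 look.py c3 top,325,115,100,75 scene,200,130,100,75 top,170,120,100,75 scene,295,270,130,97
```

```text
time: 7.2
eef_pos: [0.654, -0.2104, 0.1242]
tcp_rot: [0.247, 0.969, 0.002, -0.004]
wrist_force: [-1.0, 0.1, -1.4]
grip_width: 0.0484
653.4,-222,12,60.6 turn [ 0.001 -0.008  0.014] alt [ 1.300e-02  2.000e-03 -3.128e+00] shift [ -5.4 -10.5  39.1] rows>= 0.8
t 7.2 tip [ 654.  -210.4   51.2] jawyaw 61.4 q7 1.4867520884481746 q [ 0.04  0.66  0.29  1.62 -0.23  0.9   1.49] F [-1.   0.1 -1.4] w 0.04837095258157055
```

View pics/c3.png

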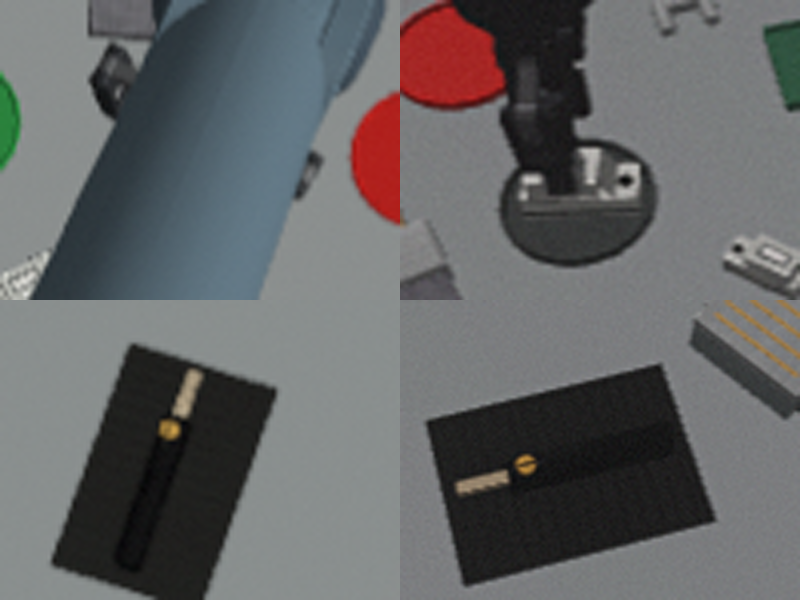

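Picture 5 shows the holder lying well on the mat, and the gripper over the insert (scene px about (240,175)). The last correction was taken while the arm was still moving, so I'll let it settle and correct again.

```bash
python3 -m crank '[0,0,0,0,0,0,48,0,0,0,0,0,0,48,0,0,0,0,0,0,48]' >/dev/null; python3 go.py 653.4,-222,14,60.6
```

```text
653.4,-222,14,60.6 turn [0.    0.002 0.007] alt [-3.000e-03  1.000e-03 -3.134e+00] shift [-0.3 -5.8 42.3] rows>= 0.9
t 7.6 tip [ 655.9 -216.8   56.3] jawyaw 61.0 q7 1.4870330842145283 q [ 0.05  0.65  0.29  1.62 -0.23  0.9   1.49] F [ 0.4 -0.8  0.5] w 0.048100651234273595
```

```bash
python3 -m crank '[0,0,0.007,-0.3,-5.8,10,48, 0,0,0.007,-0.3,-5.8,25,48, 0,0,0.007,-0.3,-5.8,38,48, 0,0,0.007,-0.3,-5.8,43,48, 0,0,0.007,-0.3,-5.8,43,35, 0,0,0.007,-0.3,-5.8,43,20, 0,0,0.007,-0.3,-5.8,43,15, 0,0,0.007,-0.3,-5.8,43,15, 0,0,0.007,-0.3,-5.8,43,15, 0,0,0.007,-0.3,-5.8,43,15]' 60; python3 go.py 653.4,-222,13,60.6
```

```text
time: 8.6
eef_pos: [0.6526, -0.2216, 0.0849]
tcp_rot: [0.254, 0.967, 0.0, -0.0]
wrist_force: [-0.2, -0.1, -3.4]
grip_width: 0.0247
653.4,-222,13,60.6 turn [-0. -0.  0.] alt [ 0.    -0.    -3.141] shift [-0.9  0.1 -1.1] rows>= 0.0
t 8.6 tip [ 652.6 -221.6   11.9] jawyaw 60.6 q7 1.501640438216515 q [ 0.06  0.71  0.28  1.63 -0.25  0.83  1.5 ] F [-0.2 -0.1 -3.4] w 0.024650527949620114
```

```bash
python3 -m crank '[0,0,0,0,0,-10,15, 0,0,0,0,0,-40,15, 0,0,0,0,0,-80,15, 0,0,0,0,0,-100,15, 0,0,0,0,0,-100,15, 0,0,0,0,0,-100,15, 0,0,0,0,0,-100,15]'; python3 go.py 469.3,176.7,90,105.2
```

```text
time: 9.3
eef_pos: [0.6513, -0.221, 0.1828]
tcp_rot: [0.254, 0.967, 0.0, -0.002]
wrist_force: [-0.2, 0.2, -4.1]
grip_width: 0.0248
469.3,176.7,90,105.2 turn [ 0.001 -0.004 -0.778] alt [-5.000e-03 -1.000e-03  2.364e+00] shift [353.6 257.4  21.1] rows>= 8.8
t 9.3 tip [ 651.3 -221.   109.8] jawyaw 60.6 q7 1.4743713220963404 q [ 0.04  0.59  0.31  1.6  -0.21  0.99  1.47] F [-0.2  0.2 -4.1] w 0.024826417632776876
```

```bash
python3 -m crank '[0,0,-0.2,88,64,0,15, 0,0,-0.778,354,257,15,15, 0,0,-0.778,354,257,15,15, 0,0,-0.778,354,257,15,15, 0,0,-0.778,354,257,15,15, 0,0,-0.778,354,257,15,15, 0,0,-0.778,354,257,15,15, 0,0,-0.778,354,257,15,15, 0,0,-0.778,354,257,15,15, 0,0,-0.778,354,257,15,15]'; python3 -m crank '[0,0,0,0,0,0,15,0,0,0,0,0,0,15,0,0,0,0,0,0,15,0,0,0,0,0,0,15]'; python3 go.py 469.3,176.7,52,105.2
```

```text
time: 10.3
eef_pos: [0.4654, 0.1829, 0.1681]
tcp_rot: [-0.138, 0.99, 0.002, -0.003]
wrist_force: [0.2, 0.2, -2.6]
grip_width: 0.025
time: 10.7
eef_pos: [0.4709, 0.1742, 0.1698]
tcp_rot: [-0.131, 0.991, -0.0, -0.0]
wrist_force: [0.3, -0.4, -2.8]
grip_width: 0.025
469.3,176.7,52,105.2 turn [-0.001 -0.    -0.003] alt [-1.000e-03  1.000e-03  3.138e+00] shift [ 0.9  2.8 44.8] rows>= 0.9
t 10.7 tip [470.9 174.2  96.8] jawyaw 105.0 q7 1.4013199067263094 q [-0.45  0.28  0.02  2.06 -0.01  0.8   1.4 ] F [ 0.3 -0.4 -2.8] w 0.025014837630066927
```

```bash
python3 -m crank '[0,0,-0.003,0.9,2.8,20,15, 0,0,-0.003,0.9,2.8,40,15, 0,0,-0.003,0.9,2.8,40,15, 0,0,-0.003,0.9,2.8,40,15, 0,0,-0.003,0.9,2.8,40,15]'; python3 go.py 469.3,176.7,47,105.2;python3 look.py c4 top,170,185,100,75 scene,375,225,100,75
```

```text
time: 11.2
eef_pos: [0.4698, 0.1783, 0.131]
tcp_rot: [-0.133, 0.991, 0.0, 0.001]
wrist_force: [0.2, 1.5, -2.9]
grip_width: 0.0247
469.3,176.7,47,105.2 turn [0.    0.002 0.002] alt [-3.000e-03  0.000e+00 -3.139e+00] shift [ 0.9 -1.4 11. ] rows>= 0.2
t 11.2 tip [469.8 178.3  58. ] jawyaw 105.3 q7 1.3985786238412243 q [-0.46  0.35  0.01  2.08 -0.01  0.72  1.4 ] F [ 0.2  1.5 -2.9] w 0.024741383442181394
```

View pics/c4.png

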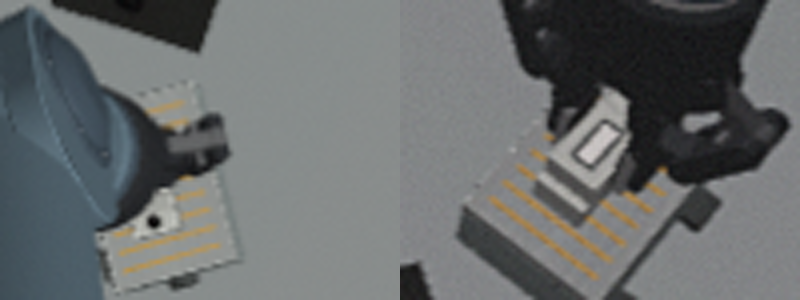

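Picture 6 shows the insert upright in the jaws, aligned with the block's length, with the toe and bore at top px (208,240). Lowering it now.

```bash
python3 -m crank '[0,0,0,0.9,-1.4,5,15, 0,0,0,0.9,-1.4,8,15, 0,0,0,0.9,-1.4,9.5,15, 0,0,0,0.9,-1.4,9.5,15]'; python3 -m crank '[0,0,0,0,0,0.8,15, 0,0,0,0,0,1,15,0,0,0,0,0,1,15]'; python3 go.py 469.3,176.7,47,105.2
```

```text
time: 11.7
eef_pos: [0.4679, 0.1766, 0.1201]
tcp_rot: [-0.134, 0.991, -0.0, -0.0]
wrist_force: [0.0, 0.4, -2.9]
grip_width: 0.0249
time: 12.0
eef_pos: [0.4683, 0.1768, 0.1195]
tcp_rot: [-0.134, 0.991, 0.0, 0.0]
wrist_force: [-0.6, -0.0, -4.5]
grip_width: 0.0248
469.3,176.7,47,105.2 turn [0.    0.    0.003] alt [-0.     0.    -3.139] shift [-1.  -0.4 -0.5] rows>= 0.0
t 12.0 tip [468.3 176.8  46.5] jawyaw 105.4 q7 1.4014083647314182 q [-0.45  0.36  0.01  2.08 -0.01  0.69  1.4 ] F [-0.6 -0.  -4.5] w 0.02479294894492121
```

```bash
python3 -m crank '[0,0,0.003,-1,0,0.5,15, 0,0,0.003,-1,0,0.8,15,0,0,0.003,-1,0,0.8,15]'; python3 -m crank '[0,0,0,0,0,0.8,15,0,0,0,0,0,0.8,15]';  python3 -m crank '[0,0,0,0,0,0.7,15,0,0,0,0,0,0.7,15]'
```

```text
time: 12.3
eef_pos: [0.4689, 0.1769, 0.1192]
tcp_rot: [-0.132, 0.991, -0.0, -0.001]
wrist_force: [-4.1, -0.7, 5.8]
grip_width: 0.0246
time: 12.5
eef_pos: [0.4689, 0.177, 0.1192]
tcp_rot: [-0.132, 0.991, -0.0, -0.001]
wrist_force: [-5.6, -1.8, 11.3]
grip_width: 0.0247
time: 12.7
eef_pos: [0.4689, 0.177, 0.1192]
tcp_rot: [-0.132, 0.991, -0.0, -0.001]
wrist_force: [-8.1, -2.1, 16.3]
grip_width: 0.0247
```

```bash
python3 -m crank '[0,0,0,0,0,-1.5,15, 0,0,0,0,0,-2,24, 0,0,0,0,0,-2,30, 0,0,0,0,0,-2,40, 0,0,0,0,0,-2,48,0,0,0,0,0,-20,48, 0,0,0,0,0,-60,48, 0,0,0,0,0,-100,48, 0,0,0,0,0,-100,48,0,0,0,0,0,-100,48]'; python3 go.py 443.7,-229,120,163.8 443.7,-229,120,164
```

```text
time: 13.7
eef_pos: [0.4702, 0.1774, 0.2186]
tcp_rot: [-0.132, 0.991, 0.001, 0.002]
wrist_force: [-0.0, 0.2, -0.9]
grip_width: 0.0485
443.7,-229,120,163.8 turn [-1.000e-03  4.000e-03 -1.023e+00] alt [4.000e-03 1.000e-03 2.119e+00] shift [ 132.2 -385.3   24.9] rows>= 8.2
443.7,-229,120,164 turn [-1.000e-03  4.000e-03 -1.026e+00] alt [4.000e-03 1.000e-03 2.115e+00] shift [ 132.2 -385.3   24.9] rows>= 8.2
t 13.7 tip [470.2 177.4 145.6] jawyaw 105.2 q7 1.3968107361910718 q [-0.46  0.21  0.02  2.03 -0.    0.9   1.4 ] F [-0.   0.2 -0.9] w 0.04846067252988629
```

```bash
python3 -m crank '[0,0,1.2,132,-385,10,75, 0,0,1.2,132,-385,10,75, 0,0,1.2,132,-385,10,75, 0,0,1.2,132,-385,10,75, 0,0,1.2,132,-385,10,75, 0,0,1.2,132,-385,10,75, 0,0,1.2,132,-385,10,75, 0,0,1.2,132,-385,10,75, 0,0,1.2,132,-385,10,75, 0,0,1.2,132,-385,10,75]'; python3 go.py 443.7,-229,100,163.8
```

```text
time: 14.7
eef_pos: [0.4411, -0.2311, 0.2058]
tcp_rot: [0.453, 0.892, -0.001, -0.001]
wrist_force: [-0.1, 1.0, -0.5]
grip_width: 0.0752
443.7,-229,100,163.8 turn [-0.003 -0.     0.914] alt [ 0.    -0.004 -2.227] shift [ 0.1  3.4 32.8] rows>= 6.1
t 14.7 tip [ 441.1 -231.1  132.8] jawyaw 36.2 q7 1.14672146826661 q [-0.01  0.23  0.45  2.06 -0.13  0.88  1.15] F [-0.1  1.  -0.5] w 0.07524679893741615
```

```bash
python3 -m crank '[0,0,0.914,0,0,30,75, 0,0,0.914,0,0,30,75, 0,0,0.914,0,0,30,75, 0,0,0.914,0,0,30,75, 0,0,0.914,0,0,30,75, 0,0,0.914,0,0,30,75, 0,0,0.914,0,0,30,75, 0,0,0.914,0,0,30,75,0,0,0.914,0,0,30,75,0,0,0.914,0,0,30,75]'; python3 go.py 443.7,-229,40,163.8;  python3 look.py c5 top,170,185,100,75 scene,375,225,100,75 top,330,205,100,75 scene,270,95,100,75
```

```text
time: 15.7
eef_pos: [0.4428, -0.2287, 0.1771]
tcp_rot: [0.798, 0.603, 0.0, -0.0]
wrist_force: [-0.0, 0.3, -0.6]
grip_width: 0.0749
443.7,-229,40,163.8 turn [-0.    -0.     0.007] alt [ 1.000e-03 -0.000e+00 -3.135e+00] shift [-0.1  1.  64.1] rows>= 1.3
t 15.7 tip [ 442.8 -228.7  104.1] jawyaw -15.8 q7 0.32415916675392964 q [-0.13  0.3   0.6   2.09 -0.23  0.82  0.32] F [-0.   0.3 -0.6] w 0.07490904048206033
```

View pics/c5.png

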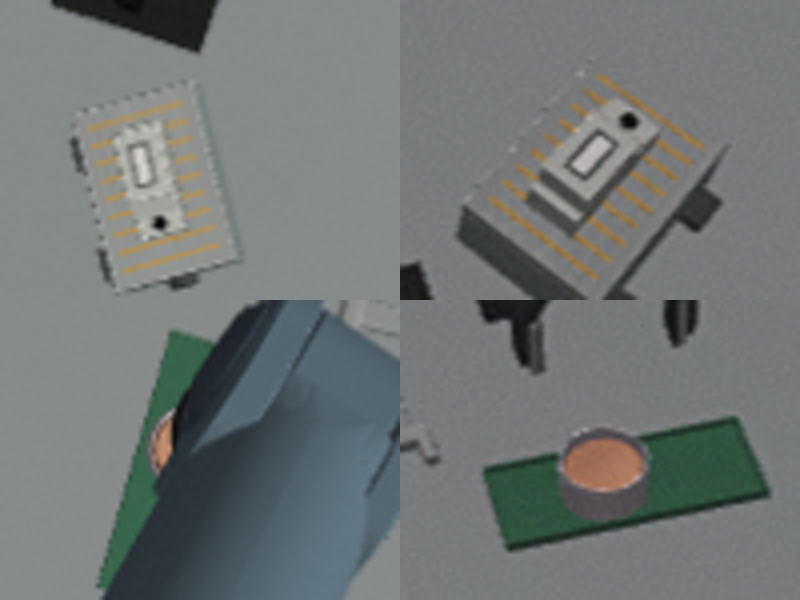

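Picture 7 shows the insert upright and lengthwise on the block, and the tin in the tray below the open jaws. I'll check the centring numerically.

Run:
```python
from h import *
q=lambda n,x0,y0,p,z:unproj(n,[(x0+u/4-.4,y0+v/4-.4) for u,v in p],z)[:,:2]*1000
for n,x0,y0,bc,st,toe in [("top",170,185,[(73,113),(192,82),(243,262),(118,293)],[(112,133),(160,119)],[(137,243),(186,229)]),
 ("scene",375,225,[(188,58),(328,145),(202,310),(60,205)],[(545-400,155),(585-400,185)],[(618-400,97),(660-400,128)])]:
    B=q(n,x0,y0,bc,.038); S=q(n,x0,y0,st,.068).mean(0);
    Tt=q(n,x0,y0,toe,.054).mean(0); d=Tt-S
    if n=="scene": print(n,"step/toe",S,Tt,"len",np.linalg.norm(d)); 
    print(n,"block",B.mean(0),np.linalg.norm(np.diff(B,axis=0),axis=1),"insert",(S+Tt)/2,np.linalg.norm(d),np.degrees(np.arctan2(d[1],d[0])))
```

```text
top block [464.4537669  177.54480856] [ 73.95367977 112.37963484  76.60958988] insert [466.56991904 177.30369577] 65.03242166455877 -167.20159284878977
scene step/toe [489.70932397 177.27327841] [434.86154993 167.43061127] len 55.72393034971479
scene block [465.92458784 177.80378782] [ 76.68896279 108.64498387  78.04117601] insert [462.28543695 172.35194484] 55.72393034971479 -169.8263160060709
```

Run:
```python
from h import *
o=[]
for n,x0,y0,bx,by in [("top",182,203,465.0,177.2),("scene",386,235,465.5,176)]:
    im=cv2.imread(f"pics/full_c5_{n}.png"); s=6; w,h=66,75
    c=cv2.resize(im[y0:y0+h,x0:x0+w],None,fx=s,fy=s,interpolation=cv2.INTER_CUBIC)
    def dr(P,col,yaw):
        a=np.radians(yaw);P=np.array(P,float);P=np.c_[bx+P[:,0]*np.cos(a)-P[:,1]*np.sin(a),by+P[:,0]*np.sin(a)+P[:,1]*np.cos(a),P[:,2]]/1000
        p=(proj(n,P)-[x0,y0]+.5)*s; cv2.polylines(c,[np.round(p).astype(np.int32)],True,col,1)
    R_=lambda a,b,v,z:[(a,-v,z),(b,-v,z),(b,v,z),(a,v,z)]
    dr(R_(-55,55,37.5,38),(0,0,255),195.2)
    dr(R_(-33,33,13,54),(0,255,0),195.2); dr(R_(-28,12,13,68),(255,0,255),195.2)
    o.append(c)
cv2.imwrite("pics/ov.png",np.hstack(o))
```

```text
(no output)
```

View pics/ov.png

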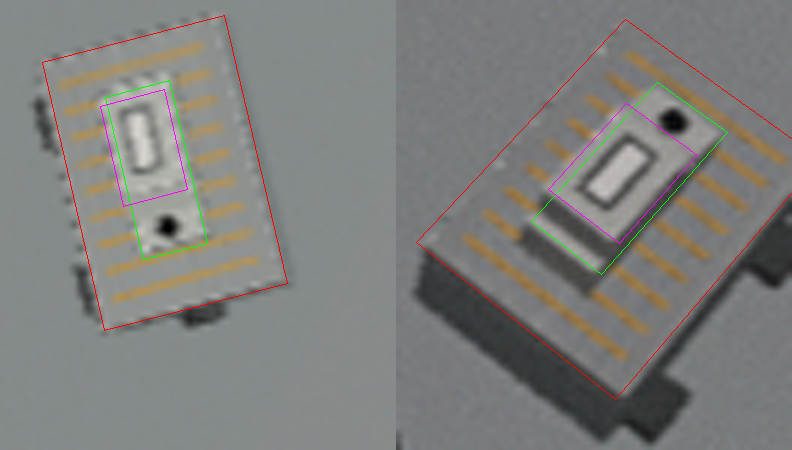

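The overlay shows the insert centred within about 1–2 mm in both views, and lengthwise. Now the tin.

```bash
python3 -m crank '[0,0,0.007,0,1,40,75, 0,0,0.007,0,1,70,75, 0,0,0.007,0,1,86,75, 0,0,0.007,0,1,90,75, 0,0,0.007,0,1,90,65, 0,0,0.007,0,1,90,55, 0,0,0.007,0,1,90,45, 0,0,0.007,0,1,90,45, 0,0,0.007,0,1,90,45, 0,0,0.007,0,1,90,45]' 30; python3 go.py 443.7,-229,14,163.8
```

```text
time: 16.8
eef_pos: [0.4446, -0.23, 0.0886]
tcp_rot: [0.8, 0.599, 0.001, 0.001]
wrist_force: [-1.0, 0.8, 7.0]
grip_width: 0.0524
443.7,-229,14,163.8 turn [ 0.002 -0.    -0.002] alt [-0.    -0.004  3.139] shift [ 0.7 -1.2  1.6] rows>= 0.0
t 16.8 tip [ 444.6 -230.    15.6] jawyaw -16.3 q7 0.43599140355675553 q [-0.05  0.47  0.51  2.11 -0.38  0.65  0.44] F [-1.   0.8  7. ] w 0.052376638859894784
```

```bash
python3 -m crank '[0,0,0,0,0,-5,45, 0,0,0,0,0,-15,45, 0,0,0,0,0,-40,45, 0,0,0,0,0,-60,45, 0,0,0,0,0,-60,45, 0,0,0,0,0,-60,45,0,0,0,0,0,-60,45]'; python3 go.py 654.3,-219,40,163.8
```

```text
time: 17.5
eef_pos: [0.443, -0.2288, 0.1464]
tcp_rot: [0.8, 0.6, -0.0, -0.001]
wrist_force: [-0.2, 0.3, -1.3]
grip_width: 0.0523
654.3,-219,40,163.8 turn [-0.002 -0.    -0.002] alt [-0.00e+00  3.00e-03  3.14e+00] shift [ 68.7 200.1  33.1] rows>= 4.3
t 17.5 tip [ 443.  -228.8   73.4] jawyaw -16.3 q7 0.3599618955061988 q [-0.11  0.36  0.58  2.1  -0.28  0.76  0.36] F [-0.2  0.3 -1.3] w 0.05231572515941058
```

```bash
python3 -m crank '[0,0,0,17,50,0,45, 0,0,0,34,100,5,45, 0,0,0,51,150,10,45, 0,0,0,69,200,15,45, 0,0,0,69,200,20,45, 0,0,0,69,200,20,45, 0,0,0,69,200,20,45, 0,0,0,69,200,20,45, 0,0,0,69,200,20,45]'; python3 go.py 654.3,-219,15.6,163.8;python3 look.py c6 top,325,120,100,75 scene,195,140,100,75
```

```text
time: 18.4
eef_pos: [0.6533, -0.2205, 0.1274]
tcp_rot: [0.801, 0.599, -0.0, -0.0]
wrist_force: [-0.8, 0.2, -1.8]
grip_width: 0.0527
654.3,-219,15.6,163.8 turn [-0.001  0.    -0.005] alt [0.000e+00 2.000e-03 3.137e+00] shift [ 1.7  0.6 38.8] rows>= 0.8
t 18.4 tip [ 653.3 -220.5   54.4] jawyaw -16.5 q7 0.26271815926001796 q [-0.1   0.69  0.5   1.63 -0.4   0.92  0.26] F [-0.8  0.2 -1.8] w 0.052709228798911247
```

View pics/c6.png

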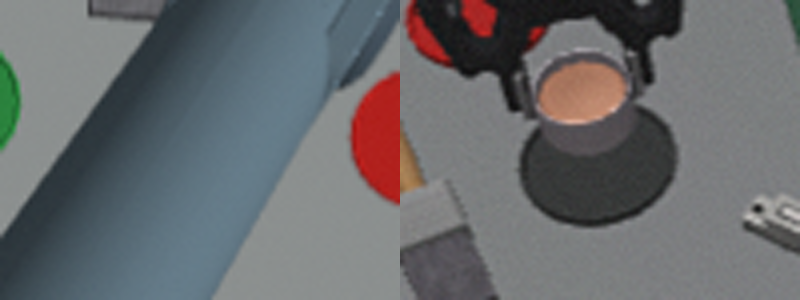

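Picture 9 shows the tin upright in the jaws above the empty saucer, with the puck at scene px (240.6,162.8).

```bash
python3 -c "
from h import *
print(unproj('scene',[(240.4,162.7)],.0618)*1000)"; python3 -m crank '[0,0,0,1.7,0.6,15,45, 0,0,0,1.7,0.6,30,45, 0,0,0,1.7,0.6,36,45, 0,0,0,1.7,0.6,36,45,0,0,0,1.7,0.6,36,45]'; python3 go.py 654.3,-219,15.6,163.8
```

```text
[[ 652.0327186  -222.48821902   61.8       ]]
time: 19.0
eef_pos: [0.6557, -0.2178, 0.0902]
tcp_rot: [0.8, 0.6, -0.0, -0.0]
wrist_force: [-1.2, -0.2, -0.2]
grip_width: 0.0528
654.3,-219,15.6,163.8 turn [-0.001  0.    -0.002] alt [0.000e+00 2.000e-03 3.139e+00] shift [-1.5 -1.1  1.6] rows>= 0.0
t 19.0 tip [ 655.7 -217.8   17.2] jawyaw -16.3 q7 0.27583129870984163 q [-0.08  0.74  0.48  1.63 -0.42  0.87  0.28] F [-1.2 -0.2 -0.2] w 0.05278008142495841
```

```bash
python3 -m crank '[0,0,0,0,0,1,45, 0,0,0,0,0,1,45]';python3 -m crank '[0,0,0,0,0,0.8,45, 0,0,0,0,0,0.8,45]'; python3 -m crank '[0,0,0,0,0,0.8,45, 0,0,0,0,0,0.8,45]'
```

```text
time: 19.2
eef_pos: [0.6561, -0.218, 0.09]
tcp_rot: [0.8, 0.6, -0.0, -0.0]
wrist_force: [-0.7, 0.3, -1.0]
grip_width: 0.0525
time: 19.4
eef_pos: [0.6561, -0.218, 0.0894]
tcp_rot: [0.8, 0.6, -0.0, 0.0]
wrist_force: [-0.1, 0.3, -1.6]
grip_width: 0.0526
time: 19.6
eef_pos: [0.6562, -0.218, 0.0887]
tcp_rot: [0.8, 0.6, 0.0, 0.0]
wrist_force: [-0.2, 0.2, -1.2]
grip_width: 0.0524
```

```bash
python3 -m crank '[0,0,0,0,0,0.7,45, 0,0,0,0,0,0.7,45]';python3 -m crank '[0,0,0,0,0,0.7,45, 0,0,0,0,0,0.7,45]'
```

```text
time: 19.8
eef_pos: [0.6562, -0.218, 0.0886]
tcp_rot: [0.8, 0.6, 0.0, -0.0]
wrist_force: [-1.8, 0.4, 2.9]
grip_width: 0.0523
time: 20.0
eef_pos: [0.6563, -0.218, 0.0885]
tcp_rot: [0.8, 0.6, 0.0, -0.0]
wrist_force: [-2.6, 0.5, 6.8]
grip_width: 0.0526
```

```bash
python3 -m crank '[0,0,0,0,0,-0.7,53, 0,0,0,0,0,-0.7,56, 0,0,0,0,0,-0.7,60, 0,0,0,0,0,-0.7,62, 0,0,0,0,0,-8,64, 0,0,0,0,0,-20,66, 0,0,0,0,0,-60,66, 0,0,0,0,0,-100,66,0,0,0,0,0,-100,50,0,0,0,0,0,-100,45]'; python3 go.py 624.4,189.4,80,72.6
```

```text
time: 21.0
eef_pos: [0.6574, -0.2186, 0.1902]
tcp_rot: [0.8, 0.599, 0.002, 0.002]
wrist_force: [-0.4, 0.0, -0.6]
grip_width: 0.0449
624.4,189.4,80,72.6 turn [ 0.004  0.004 -1.552] alt [ 0.004 -0.004  1.589] shift [ 382.3 -146.6   36.6] rows>= 10.4
t 21.0 tip [ 657.4 -218.6  117.2] jawyaw -16.3 q7 0.23446518575139355 q [-0.12  0.62  0.54  1.6  -0.36  1.02  0.23] F [-0.4  0.  -0.6] w 0.04494113761771487
```

```bash
python3 -m crank '[0,0,-1.552,382,-147,25,45, 0,0,-1.552,382,-147,25,45, 0,0,-1.552,382,-147,25,45, 0,0,-1.552,382,-147,25,45, 0,0,-1.552,382,-147,25,45, 0,0,-1.552,382,-147,25,45, 0,0,-1.552,382,-147,25,45, 0,0,-1.552,382,-147,25,45, 0,0,-1.552,382,-147,25,45, 0,0,-1.552,382,-147,25,45]' >/dev/null; python3 -m crank '[0,0,-0.15,0,0,0,45,0,0,-0.15,0,0,0,45,0,0,-0.15,0,0,0,45,0,0,-0.15,0,0,0,45]'; python3 go.py 624.4,189.4,11,72.6;python3 look.py c7 top,325,120,100,75 scene,195,140,100,75 top,150,120,100,75 scene,295,270,130,97
```

```text
time: 22.4
eef_pos: [0.6221, 0.1896, 0.1616]
tcp_rot: [0.104, 0.995, -0.0, -0.001]
wrist_force: [1.3, 0.2, 0.2]
grip_width: 0.0451
624.4,189.4,11,72.6 turn [-0.001 -0.001  0.095] alt [ 1.000e-03 -1.000e-03 -3.046e+00] shift [-2.4  0.4 77.6] rows>= 1.6
t 22.4 tip [622.1 189.6  88.6] jawyaw 78.1 q7 1.0557890161272996 q [-0.44  0.53  0.11  1.7  -0.07  0.91  1.06] F [1.3 0.2 0.2] w 0.045137758945825106
```

View pics/c7.png

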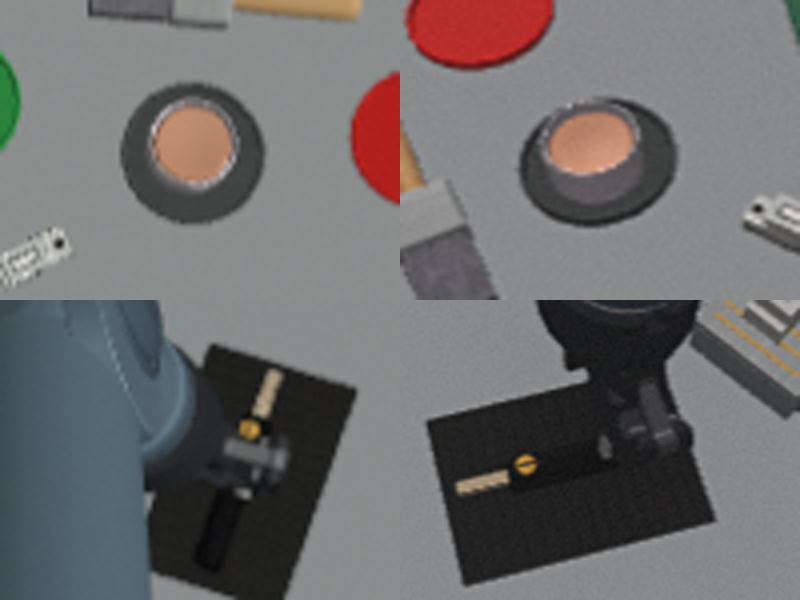

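Picture 10 shows the tin upright and central in the saucer, and the gripper over the holder on the mat. I overturned by 0.095 rad; correct that and grasp.

```bash
python3 -m crank '[0,0,0.095,-1.5,0,40,45, 0,0,0.095,-1.5,0,60,45, 0,0,0.095,-1.5,0,60,45,0,0,0.095,-1.5,0,60,45]'; python3 go.py 624.4,189.4,12,72.6
```

```text
time: 22.9
eef_pos: [0.6239, 0.1897, 0.1022]
tcp_rot: [0.15, 0.989, -0.0, -0.0]
wrist_force: [0.4, 1.1, 0.2]
grip_width: 0.045
624.4,189.4,12,72.6 turn [-0.    -0.     0.003] alt [ 0.000e+00 -1.000e-03 -3.139e+00] shift [-0.6 -0.1 17.2] rows>= 0.3
t 22.9 tip [623.9 189.7  29.2] jawyaw 72.7 q7 0.9821166171592032 q [-0.45  0.62  0.12  1.72 -0.09  0.81  0.98] F [0.4 1.1 0.2] w 0.04500222980017827
```

```bash
python3 -m crank '[0,0,0.003,-0.6,0,10,45, 0,0,0.003,-0.6,0,17,45, 0,0,0.003,-0.6,0,17,35, 0,0,0.003,-0.6,0,17,20, 0,0,0.003,-0.6,0,17,5, 0,0,0.003,-0.6,0,17,5, 0,0,0.003,-0.6,0,17,5, 0,0,0.003,-0.6,0,17,5]' 30; python3 -m crank '[0,0,0,0,0,-10,5, 0,0,0,0,0,-40,5, 0,0,0,0,0,-90,5, 0,0,0,0,0,-100,5, 0,0,0,0,0,-100,5, 0,0,0,0,0,-100,5]';python3 go.py 442,-229,90,73.8
```

```text
time: 23.7
eef_pos: [0.6247, 0.1896, 0.0856]
tcp_rot: [0.151, 0.988, 0.0, 0.0]
wrist_force: [-0.1, 0.3, 1.1]
grip_width: 0.0151
time: 24.3
eef_pos: [0.6238, 0.1894, 0.1847]
tcp_rot: [0.151, 0.988, -0.0, -0.001]
wrist_force: [-1.0, -0.0, -1.7]
grip_width: 0.0153
442,-229,90,73.8 turn [-0.001 -0.001 -0.021] alt [-2.000e-03  1.000e-03  3.121e+00] shift [  48.3 -453.5   22.1] rows>= 9.1
t 24.3 tip [623.8 189.4 111.7] jawyaw 72.6 q7 0.9694432174506445 q [-0.46  0.51  0.13  1.69 -0.08  0.95  0.97] F [-1.  -0.  -1.7] w 0.015278023048041088
```

```bash
python3 go.py 419.5,-222.7,90,73.8 | head -1; python3 -m crank '[0,0,-0.021,71,-439,5,5, 0,0,-0.021,71,-439,5,5, 0,0,-0.021,71,-439,5,5, 0,0,-0.021,71,-439,5,5, 0,0,-0.021,71,-439,5,5, 0,0,-0.021,71,-439,5,5, 0,0,-0.021,71,-439,5,5, 0,0,-0.021,71,-439,5,5, 0,0,-0.021,71,-439,5,5, 0,0,-0.021,71,-439,5,5]' >/dev/null; python3 -m crank '[0,0,0,0,0,0,5,0,0,0,0,0,0,5,0,0,0,0,0,0,5,0,0,0,0,0,0,5]'; python3 go.py 419.5,-222.7,25,73.8
```

```text
419.5,-222.7,90,73.8 turn [-0.001 -0.001 -0.021] alt [-2.000e-03  1.000e-03  3.121e+00] shift [  71.7 -454.3   22.1] rows>= 9.2
time: 25.7
eef_pos: [0.426, -0.2067, 0.1799]
tcp_rot: [0.139, 0.99, 0.0, -0.0]
wrist_force: [-0.7, 0.7, -0.4]
grip_width: 0.015
419.5,-222.7,25,73.8 turn [ 0.    -0.001  0.003] alt [ 1.000e-03  0.000e+00 -3.138e+00] shift [  1.8 -17.2  81.9] rows>= 1.7
t 25.7 tip [ 426.  -206.7  106.9] jawyaw 74.0 q7 1.7407865058195098 q [ 0.08  0.22  0.31  2.13 -0.09  0.81  1.74] F [-0.7  0.7 -0.4] w 0.015049826327041658
```

```bash
python3 -m crank '[0,0,0.003,1.8,-17,30,5, 0,0,0.003,1.8,-17,60,5, 0,0,0.003,1.8,-17,80,5, 0,0,0.003,1.8,-17,80,5, 0,0,0.003,1.8,-17,80,5,0,0,0.003,1.8,-17,80,5]'; python3 go.py 419.5,-222.7,12.6,73.8; python3 look.py c8 top,330,200,100,75 scene,270,95,100,75
```

```text
time: 26.3
eef_pos: [0.4203, -0.2241, 0.1014]
tcp_rot: [0.142, 0.99, -0.0, 0.001]
wrist_force: [0.1, -0.4, -1.0]
grip_width: 0.0152
419.5,-222.7,12.6,73.8 turn [-0.     0.003 -0.002] alt [0.004 0.    3.139] shift [ 1.2  1.1 15.8] rows>= 0.3
t 26.3 tip [ 420.3 -224.1   28.4] jawyaw 73.7 q7 1.846472159723891 q [ 0.14  0.37  0.29  2.16 -0.18  0.63  1.85] F [ 0.1 -0.4 -1. ] w 0.015211661938784028
```

View pics/c8.png

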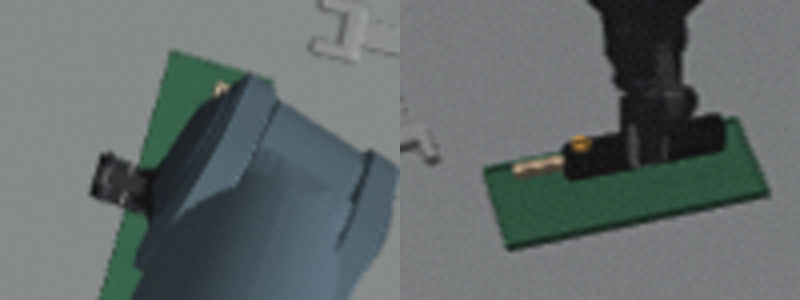

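Picture 11 shows the holder aligned within the tray outline, with a little room at each end. Lowering it.

```bash
python3 -m crank '[0,0,0,1,1,8,5, 0,0,0,1,1,13,5, 0,0,0,1,1,15,5, 0,0,0,1,1,15,5, 0,0,0,1,1,15,5]'; python3 -m crank '[0,0,0,0,0,0.8,5, 0,0,0,0,0,0.8,5]';python3 -m crank '[0,0,0,0,0,0.8,5, 0,0,0,0,0,0.8,5]'
```

```text
time: 26.9
eef_pos: [0.4179, -0.2224, 0.0854]
tcp_rot: [0.142, 0.99, 0.001, -0.001]
wrist_force: [-1.7, 1.9, 5.6]
grip_width: 0.0151
time: 27.1
eef_pos: [0.4179, -0.2225, 0.0854]
tcp_rot: [0.142, 0.99, 0.001, -0.001]
wrist_force: [-4.4, 2.2, 12.3]
grip_width: 0.0149
time: 27.3
eef_pos: [0.4179, -0.2225, 0.0854]
tcp_rot: [0.143, 0.99, 0.001, -0.001]
wrist_force: [-6.6, 3.4, 20.1]
grip_width: 0.0145
```

Contact is firm. Back off, release and retreat.

```bash
python3 -m crank '[0,0,0,0,0,-2,5, 0,0,0,0,0,-2,15, 0,0,0,0,0,-2,20, 0,0,0,0,0,-2,28, 0,0,0,0,0,-2,34, 0,0,0,0,0,-10,34, 0,0,0,0,0,-50,34, 0,0,0,0,0,-100,34, 0,0,0,0,0,-150,34, 0,0,0,0,0,-150,34]'; python3 -m crank '[0,0,0,50,0,0,34, 0,0,0,50,-50,0,34, 0,0,0,50,-100,0,34, 0,0,0,50,-150,0,34,0,0,0,50,-200,0,34,0,0,0,50,-200,0,34,0,0,0,50,-200,0,34,0,0,0,50,-200,0,34]'; python3 look.py c9 top,180,120,240,180 scene,220,130,240,180 top,330,205,100,75 scene,270,95,100,75
```

```text
time: 28.3
eef_pos: [0.4228, -0.2252, 0.2414]
tcp_rot: [0.143, 0.99, -0.001, 0.008]
wrist_force: [1.5, 0.1, 0.3]
grip_width: 0.0339
time: 29.1
eef_pos: [0.3143, -0.3993, 0.2332]
tcp_rot: [0.142, 0.99, 0.001, -0.0]
wrist_force: [0.3, 0.0, 0.5]
grip_width: 0.0341
```

View pics/c9.png

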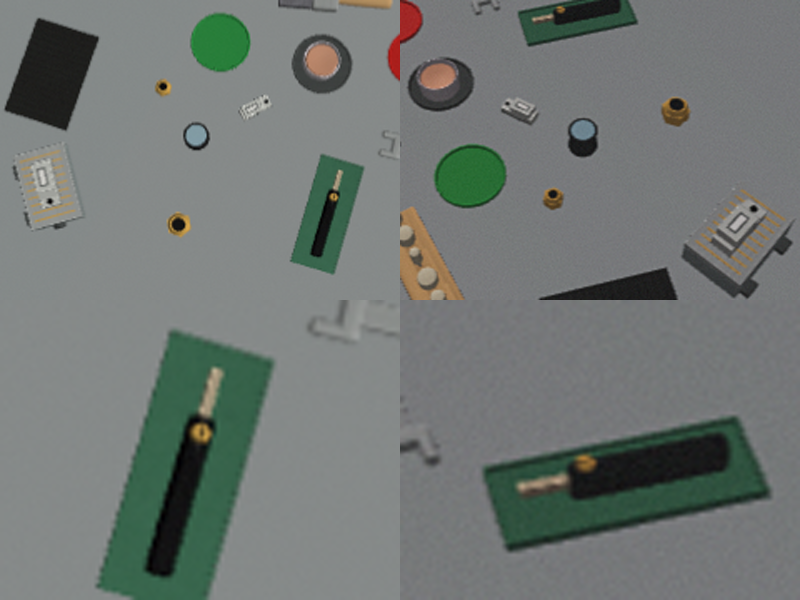

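Picture 12 shows everything in place: insert on the block, tin in the saucer, holder flat in the tray, nuts and look-alikes unmoved, arm clear. Handing in.

```bash
python3 -m crank '[0,0,0,0,0,0,34,0,0,0,0,0,0,34]'; python3 -c "
from workcell import job; print(job.finish_job())"
```

```text
time: 29.4
eef_pos: [0.3146, -0.3996, 0.2336]
tcp_rot: [0.141, 0.99, 0.0, 0.0]
wrist_force: [-0.5, 0.3, 0.3]
grip_width: 0.0342
the job is handed in; nothing more can be done
None
```

The bench is set and the job is handed in at 29.4 s of the 93 s allowed. I parked the holder on the mat, set the insert on the magnetic block, then the tin in the saucer, and last the holder in the tray.

**Last checks:**
- **Insert:** upright and lengthwise on the block. A model overlay in both views put it within about 1–2 mm of centre.
- **Tin:** upright and central in the saucer by eye.
- **Holder:** flat inside the tray with room on all sides.
- **Everything else:** the nuts and look-alikes look unmoved in the pictures, the mat is empty, and the arm is clear with no force on it.

**What disagreed or was rough:**
- **Camera mismatch:** the two cameras differ by 1–5 mm in y. My first numeric centring check on the insert, with hand-picked corners, also disagreed between the views: its centre differed by about 5 mm, and the scene view gave a length about 9 mm short. I relied on the overlay instead.
- **Contact force:** setting down pressed with about 16 N for the insert, 7 N for the tin and 20 N for the holder before I backed off. The largest wrist force in the readouts was about 21 N, well under the limit.

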